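# Clear the charging stand and lay the standing batteries on it

## Robot

A 6-joint arm with a two-finger parallel gripper is mounted at the origin on a cart in front of the work surface, level with it; the furniture and walls round the work are solid. World frame = base frame: x ahead of the robot, y to its left, z up, the work surface at z = 0. Lengths are in m, angles in rad, forces in N, time in s.
With the tool pointing down it reaches from about 0.25 to 0.725 m from the base axis. Payload 4 kg.
Tool frame: the origin (TCP) lies midway between the tips of the shut fingers; the grasp point (between the pads) lies 19 mm behind it (bot.grip_point_offset is the distance from the TCP to the grasp point, in m); z points along the fingers, y is the line along which they close (so a half turn about z gives the same grasp; the last joint's range is limited). The gripper opens to 85 mm and grips with 20 to 120 N. Pads are 22 mm wide; open, the fingers measure 114 mm over their backs; the gripper's body (76 mm by 85 mm) begins 54 mm behind the grasp point. The pads swing forward as they close: fully open they stand 13 mm farther back than shut.
Start: joints at [-1.317, 0.241, 0.005, 1.335, 0, 1.571], TCP at [0.126, -0.484, 0.231] pointing down, gripper open.
Joint ranges: [-2.72, 2.72], [-1.05, 1.87], [-1.09, 1.28], [-1.99, 2.15], [-1.42, 1.44], [-3.14, 3.14]. Speed limits (rad/s): [2.79, 2.79, 3.14, 3.14, 3.14, 3.14].

## Interface

Orientations are given as a unit quaternion [x, y, z, w].
In Python, from workcell import bot gives the robot as it stands.
- The arm moves only by the tool step_arm, never from a script. Its argument "targets" is text: rows parted by semicolons, each of 7 numbers parted by spaces: the opening, from -1 (shut) to 1 (fully open), so that 0 is half open, then the shift along the world's x, y, z normalised to -1 to 1, where 1 is 0.5 m, then the turn, a rotation vector about the world's x, y, z normalised to -1 to 1, where 1 is pi/4 rad. In form: gripper x y z wx wy wz; .... A call has 1 to 10 rows; each row is the pose to reach, as a shift and turn from the pose commanded when the call began; what a row does not reach only later rows make up. A row lasts 1/12 s, in which the tool goes at most 41.7 mm and 7.16 degrees, less where a joint would pass 70% of its speed; a pose out of reach is approached as far as the arm can. A call with a number of a shift or a turn outside -1 to 1 is refused whole. A call with a gripper value outside its range is refused whole. The fingers move at their own pace and stop on an object; the grip force is fixed at half the most. Time passes only in rows, so rows that repeat a pose let the fingers close. It gives the time, the measured TCP pose, the force, the opening and the grip force at its end, in the units of the state.
- bot.get_obs(): the state, without advancing time (a new reading comes with each control period).
- bot.camera(name): name is "scene" or "side" or "wrist"; returns the picture (480x640x3 uint8, red, green, blue); there is no depth.
- bot.camera_info(name): a dict with "vertical_fov" (degrees; the focal length in pixels is half the picture's height over the tangent of half this angle, whatever the lens; pixels are square), "cx", "cy" (the principal point, pixels), "D" ([k1, k2, p1, p2, k3] as OpenCV has them; the pictures are not rectified), "pose" (4x4, takes a point from camera to world coordinates). Camera axes: x right, y up, looking along -z (the intrinsics and any distortion apply to the point x, -y, -z); pixel columns grow to the right and rows downward; lengths in m; the calibration is good to about 2 mm. A picture is of the moment at which its call begins: read the wrist's pose just before it. camera_info takes no time and is no camera call; for the wrist camera it gives the pose at the moment of the call.
- bot.job_done(): hands the job in; it is judged then, once.
The state is a dict: "clock": time; "joint_pos": joint angles; "joint_vel": joint speeds; "tau": joint torques, N m; "eef_pos": TCP position; "tool_rot": TCP orientation; "ft_force": force on the tool from outside, world axes, zero at the start; "ft_torque": the same for the moment, N m; "grip_width": finger opening in m; "grasp_force": force on a finger pad.
Only numpy, scipy, OpenCV 4.12 (cv2) and the standard library are available. Lean on these libraries where they do the work, as an engineer would, in place of code of your own. Each camera call takes 0.05 s, during which the arm holds its last target. There are 200 camera calls.

## Task

First lift the canister off the charging stand by its handle and set it down upright on the cork mat. Then tip every battery that stands on end over onto a broad face with a light push where it stands (never pick one up while it is upright); when all of them lie flat on the bench, lay each one, still flat, on the charging stand, centred on a ring mark of its own. Leave the mouse and the swab pot where they are.

Things in the scene. Friction and masses are not known exactly. Their poses are not given: they have to be found in the camera images.
- charger: cordless charging stand, fixed to the bench: a grey and black slab 110 (x) x 300 (y) x 20 mm high, flat top with a row of four white ring marks (56 mm across, each with a dot in its centre). Origin: centre of its underside; z up.
- coil_1 (a point): centre of the first (leftmost) ring mark, on the stand's top surface (20 mm above the bench); the four lie in a row along the stand's y axis, 75 mm apart. Axes are the stand's; z up.
- coil_2 (a point): centre of the second ring mark, on the stand's top surface (20 mm above the bench); the four lie in a row along the stand's y axis, 75 mm apart. Axes are the stand's; z up.
- coil_3 (a point): centre of the third ring mark, on the stand's top surface (20 mm above the bench); the four lie in a row along the stand's y axis, 75 mm apart. Axes are the stand's; z up.
- coil_4 (a point): centre of the fourth (rightmost) ring mark, on the stand's top surface (20 mm above the bench); the four lie in a row along the stand's y axis, 75 mm apart. Axes are the stand's; z up.
- mat: round cork mat, 130 mm across, 3 mm thick, fixed to the bench to the right of the charging stand. Origin: centre of its underside. Behind it a fixed black cable 14 mm thick lies on the bench from (0.49, 0.38) over (0.49, 0.19) to (0.53, 0.05), then rises in a line over (0.645, -0.147) at height 0.19 m to the camera at (0.72, -0.26), height 0.24 m: keep the gripper clear of it.
- canister: handled canister: an aluminium can with blue lid, 92 mm across, 60 mm high to the top of the lid, about 0.35 kg, closed and rigid, with a fixed bail handle arched over the lid. It starts upright on the charging stand. Origin: centre of its underside; z up its axis; the handle's bar runs along its y axis.
- canister_handle (a point): middle of the canister's handle bar: a black round grip 16 mm thick and 74 mm long, along the canister's y axis, 108 mm above its underside; 48 mm lie between the lid's top and the bar's centre. Steel legs come down at both ends of the bar (47 mm from the middle). Axes are the canister's.
- battery_a_center (a point): centre of a dark blue camera battery (all alike): a rounded slab 38 (x) x 22 (y) x 69 mm (z), 0.1 kg. It starts standing on its small end, z vertical, centre 34 mm above the bench; it lies on a broad face when its y axis is vertical, either way up (centre 10 to 11 mm up). A push on a broad face near the top tips it.
- battery_b_center (a point): centre of a dark blue camera battery (all alike): a rounded slab 38 (x) x 22 (y) x 69 mm (z), 0.1 kg. It starts standing on its small end, z vertical, centre 34 mm above the bench; it lies on a broad face when its y axis is vertical, either way up (centre 10 to 11 mm up). A push on a broad face near the top tips it.
- battery_c_center (a point): centre of a dark blue camera battery (all alike): a rounded slab 38 (x) x 22 (y) x 69 mm (z), 0.1 kg. It starts standing on its small end, z vertical, centre 34 mm above the bench; it lies on a broad face when its y axis is vertical, either way up (centre 10 to 11 mm up). A push on a broad face near the top tips it.
- battery_d_center (a point): centre of a dark blue camera battery (all alike): a rounded slab 38 (x) x 22 (y) x 69 mm (z), 0.1 kg. It starts standing on its small end, z vertical, centre 34 mm above the bench; it lies on a broad face when its y axis is vertical, either way up (centre 10 to 11 mm up). A push on a broad face near the top tips it.
- mouse_center (a point): computer mouse, 114 x 54 x 40 mm, loose on the bench behind the work; a bystander. Point: its centre, half-way up.
- swab_pot_center (a point): pot of cotton swabs, 64 mm across, 85 mm high, loose at the back left of the bench; a bystander. Point: its centre, 40 mm up.
Things that resemble listed ones, but are neither listed nor needed, are in the scene too. There is more than one size of the canister; the job needs the larger.

How it is judged:
On the way, in this order (a step that is already met when the one before it is completed fails the run):
1. the canister stands upright on the cork mat, let go (horizontal distance between canister and mat below 0.03 m and angle between canister's own z axis and vertical below 0.1 rad and height (world z) of canister below 0.008 m and contact force between the fingers and canister below 0.2 N), for 0.2 s.
2. every battery lies on a broad face on the bench, within 18 cm of where it stood (angle between the y axis of each of battery_a_center, battery_b_center, battery_c_center, battery_d_center and the z axis of coil_1, either way round below 0.15 rad and height (world z) of each of battery_a_center, battery_b_center, battery_c_center, battery_d_center below 0.02 m and distance of each of battery_a_center, battery_b_center, battery_c_center, battery_d_center from where it was at the start of the episode below 0.18 m), for 0.2 s.
At the end, for the whole second after the job is handed in: Every battery lies at rest on a broad face (within 0.15 rad) on top of the charging stand, its centre within 18 mm of a ring mark's centre, one to a ring; the canister stands upright on the cork mat, its centre within 30 mm of the mat's centre (horizontal distance between canister and mat below 0.03 m and angle between canister's own z axis and vertical below 0.1 rad and height (world z) of canister below 0.008 m and angle between the y axis of each of battery_a_center, battery_b_center, battery_c_center, battery_d_center and the z axis of coil_1, either way round below 0.15 rad and (horizontal distance between battery_a_center and coil_1 below 0.018 m or horizontal distance between battery_a_center and coil_2 below 0.018 m or horizontal distance between battery_a_center and coil_3 below 0.018 m or horizontal distance between battery_a_center and coil_4 below 0.018 m) and z of battery_a_center in the frame of charger between 0.025 and 0.037 m and linear speed of each of battery_a, battery_b, battery_c, battery_d, canister below 0.03 m/s and (horizontal distance between battery_b_center and coil_1 below 0.018 m or horizontal distance between battery_b_center and coil_2 below 0.018 m or horizontal distance between battery_b_center and coil_3 below 0.018 m or horizontal distance between battery_b_center and coil_4 below 0.018 m) and z of battery_b_center in the frame of charger between 0.025 and 0.037 m and (horizontal distance between battery_c_center and coil_1 below 0.018 m or horizontal distance between battery_c_center and coil_2 below 0.018 m or horizontal distance between battery_c_center and coil_3 below 0.018 m or horizontal distance between battery_c_center and coil_4 below 0.018 m) and z of battery_c_center in the frame of charger between 0.025 and 0.037 m and (horizontal distance between battery_d_center and coil_1 below 0.018 m or horizontal distance between battery_d_center and coil_2 below 0.018 m or horizontal distance between battery_d_center and coil_3 below 0.018 m or horizontal distance between battery_d_center and coil_4 below 0.018 m) and z of battery_d_center in the frame of charger between 0.025 and 0.037 m); the robot touches nothing.
It fails at once if a battery is picked up while it is upright (long axis within 0.6 rad of vertical, centre more than 65 mm above the bench) ((height (world z) of battery_a_center above 0.065 m and angle between the z axis of battery_a_center and the z axis of coil_1, either way round below 0.6 rad) or (height (world z) of battery_b_center above 0.065 m and angle between the z axis of battery_b_center and the z axis of coil_1, either way round below 0.6 rad) or (height (world z) of battery_c_center above 0.065 m and angle between the z axis of battery_c_center and the z axis of coil_1, either way round below 0.6 rad) or (height (world z) of battery_d_center above 0.065 m and angle between the z axis of battery_d_center and the z axis of coil_1, either way round below 0.6 rad)).
It fails at once if the mouse or the swab pot is moved more than 3 cm (distance of any of mouse_center, swab_pot_center from where it was at the start of the episode above 0.03 m).
Of battery_a, battery_b, battery_c, battery_d only 3 to 4 are there at a start; the rules pass over those that are not, and their reading is None.
At some moment in a run one of battery_a, battery_b, battery_c, battery_d may be knocked a few centimetres aside while the robot is not near it.
Once in a run the grip may slacken for a moment while it holds something.
It also fails if it takes over 210 s, if anything falls off the work surface, if the arm or the gripper's body presses on something with over 40 N, if the wrist force passes 120 N, or if a joint passes its speed limit or range.

## Working session

There is one attempt and no reset: what is moved stays moved. The work goes in short steps, Python scripts to look and compute and a tool call to move; the robot and the scene stay as the last step left them, time stands still between calls to the robot, and variables do not carry over. Pictures are saved under pics/ and viewed, at most 14 in all, crops included, and the job is handed in when it is done.

Besides the shell and the picture viewer there is one more tool, called as name(argument=value, ...) on one line, values as JSON. step_arm: Moves the arm, as the interface text tells. Scaled input: -1 to 1 covers 0.5 m each way for a shift and pi/4 rad each way for a turn. Its arguments: {"type":"object","properties":{"targets":{"type":"string"}},"required":["targets"]}

```bash
mkdir -p pics; cat > h.py <<'E'
import numpy as np, cv2
from workcell import bot
def K(n):
    i=bot.camera_info(n); f=240/np.tan(np.radians(i["vertical_fov"])/2)
    return np.array([[f,0,i["cx"]],[0,f,i["cy"]],[0,0,1]]),np.array(i["D"],float),np.array(i["pose"])
def ray(n,uv,z,k=None):
    M,D,P=k or K(n)
    p=cv2.undistortPoints(np.array(uv,float).reshape(-1,1,2),M,D).reshape(-1,2)
    d=np.c_[p[:,0],-p[:,1],-np.ones(len(p))]@P[:3,:3].T
    o=P[:3,3]; z=np.broadcast_to(z,len(p))
    return o+d*((z-o[2])/d[:,2])[:,None]
def proj(n,X,k=None):
    M,D,P=k or K(n)
    c=(np.array(X,float).reshape(-1,3)-P[:3,3])@P[:3,:3]; c=c*[1,-1,-1]
    return cv2.projectPoints(c,np.zeros(3),np.zeros(3),M,D)[0].reshape(-1,2)
def snap(n,name):
    k=K(n); im=bot.camera(n); cv2.imwrite(f"pics/{name}.png",im[:,:,::-1]); return im,k
E
python3 - <<'E'
from h import *
for n in("scene","side","wrist"):
    snap(n,n+"0"); M,D,P=K(n); print(n,M[0,0],D,P.round(3).tolist())
print(bot.get_obs())
E
```

```text
scene 607.199662215493 [-0.09389123  0.          0.          0.          0.        ] [[-0.733, 0.337, -0.592, -0.333], [-0.681, -0.352, 0.642, 0.976], [0.008, 0.873, 0.487, 0.831], [0.0, 0.0, 0.0, 1.0]]
side 511.7030151318311 [-0.03170554  0.          0.          0.          0.        ] [[0.994, 0.049, -0.095, 0.422], [-0.107, 0.485, -0.868, -1.381], [0.004, 0.873, 0.487, 0.891], [0.0, 0.0, 0.0, 1.0]]
wrist 413.47038252044206 [-0.03769398  0.          0.          0.          0.        ] [[0.251, 0.917, 0.311, 0.206], [-0.968, 0.238, 0.078, -0.463], [-0.002, -0.321, 0.947, 0.373], [0.0, 0.0, 0.0, 1.0]]
{'clock': 0.15, 'joint_pos': array([-1.31697262e+00,  2.41306804e-01,  4.00321893e-03,  1.33516487e+00,
       -2.74864072e-05,  1.57077548e+00]), 'joint_vel': array([-0.0011315 , -0.00207317,  0.00446284,  0.00015037, -0.00025369,
       -0.00035906]), 'tau': array([ 6.39597001e-04, -3.72635436e+01,  2.52638447e+01,  1.23900734e-02,
        9.36071547e-05,  8.41387845e-06]), 'eef_pos': array([ 0.12542473, -0.48351655,  0.23057241]), 'tool_rot': array([ 9.91955826e-01,  1.26581750e-01, -1.19446191e-04, -8.27604237e-04]), 'ft_force': array([ 0.70566043, -0.14618596,  0.44427025]), 'ft_torque': array([0.00958925, 0.04879661, 0.03738532]), 'grasp_force': 0.0, 'grip_width': 0.08547694548233094}
```

View pics/scene0.png

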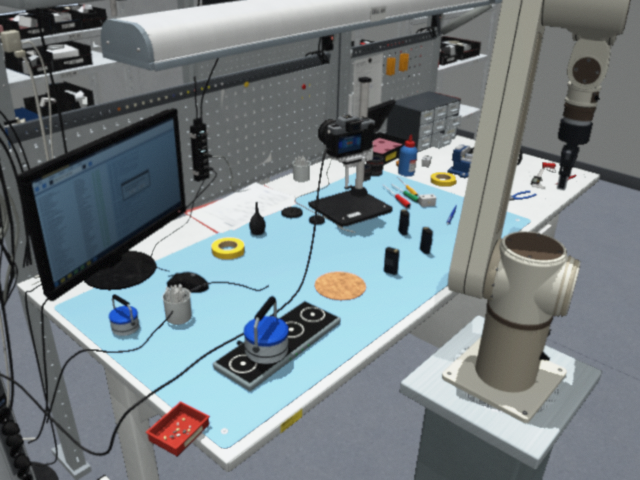

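View pics/side0.png

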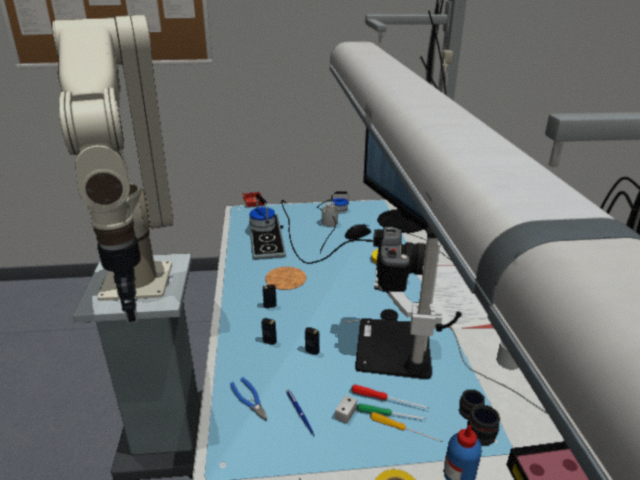

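The scene view shows the canister on the stand at about (266,340), the mat at (341,286), and three standing batteries at (391,261), (427,240) and (404,222). The side view shows the same three at (269,295), (269,331) and (312,341). I'll make enlarged crops to measure them.

```bash
python3 - <<'E'
from h import *
a=cv2.imread("pics/scene0.png"); b=cv2.imread("pics/side0.png")
A=cv2.resize(a[200:300,370:450],None,fx=5,fy=5,interpolation=cv2.INTER_CUBIC) #400x500
B=cv2.resize(b[275:365,250:330],None,fx=5,fy=5,interpolation=cv2.INTER_CUBIC)
B=cv2.copyMakeBorder(B,0,50,0,0,cv2.BORDER_CONSTANT)
cv2.imwrite("pics/c1.png",np.hstack([A,B]))
C=cv2.resize(a[280:390,200:350],None,fx=4,fy=4,interpolation=cv2.INTER_CUBIC)
cv2.imwrite("pics/c2.png",C)
for n,uv,z in [("scene",(391,261),.034),("scene",(427,240),.034),("scene",(404,222),.034),("side",(269,295),.034),("side",(269,331),.034),("side",(312,341),.034),("scene",(341,286),.003),("side",(286,278),.003),("side",(263,214),.06+.02)]:
    print(n,uv,ray(n,uv,z)[0].round(3))
E
```

```text
scene (391, 261) [ 0.409 -0.167  0.034]
scene (427, 240) [ 0.404 -0.328  0.034]
scene (404, 222) [ 0.512 -0.375  0.034]
side (269, 295) [ 0.412 -0.17   0.034]
side (269, 331) [ 0.409 -0.331  0.034]
side (312, 341) [ 0.516 -0.381  0.034]
scene (341, 286) [ 0.457 -0.025  0.003]
side (286, 278) [ 0.467 -0.04   0.003]
side (263, 214) [0.403 0.263 0.08 ]
```

View pics/c1.png

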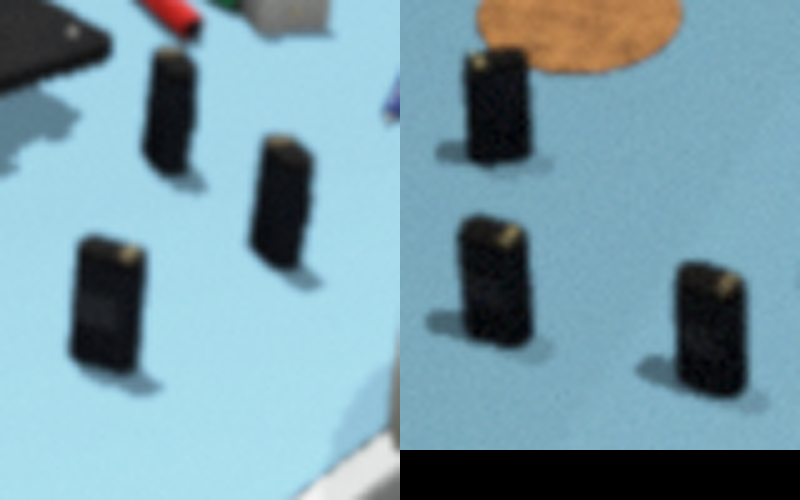

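View pics/c2.png

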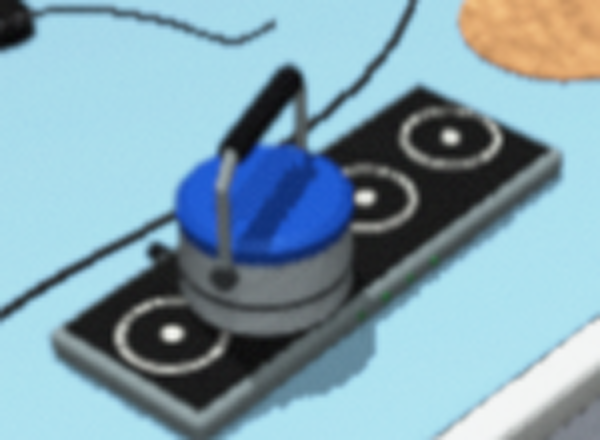

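The scene crop shows the free ring dots at full-image pixels (243,363), (291,329) and (312,314). The handle bar runs from (257,320) to (272,299). Next I'll fit the battery poses from their silhouettes in both views, and the mat from its colour.

```bash
python3 - <<'E'
from h import *
from scipy.optimize import minimize
ims={n:cv2.imread(f"pics/{n}0.png") for n in("scene","side")}; ks={n:K(n) for n in ims}
print("dots",ray("scene",[(243,363.25),(291.25,329.25),(312.5,314.25)],.02).round(4).tolist())
print("bar",ray("scene",[(257.5,319.5),(272.5,298.75)],.128).round(4).tolist())
for n in ims:
    h=cv2.cvtColor(ims[n],cv2.COLOR_BGR2HSV); m=cv2.inRange(h,(5,80,100),(25,255,255))
    c0=proj(n,(.46,-.03,.003))[0]
    _,l,s,c=cv2.connectedComponentsWithStats(m); i=l[int(c0[1]),int(c0[0])]; ys,xs=np.where(l==i)
    p=ray(n,np.c_[xs,ys],.003); print("mat",n,len(xs),p.mean(0).round(4),p.max(0)-p.min(0), ((p.max(0)+p.min(0))/2).round(4))
box=np.array([(sx*.0185+0,sy*.0105,z) for sx in(-1,1) for sy in(-1,1) for z in(0.001,.0685)])
for g in [(.41,-.168),(.406,-.33),(.514,-.378)]:
    D={}
    for n in ims:
        c=proj(n,(*g,.034))[0].astype(int); x0,y0=c-26; im=ims[n][y0:y0+52,x0:x0+52].max(2)
        D[n]=(x0,y0,(cv2.resize(im,None,fx=4,fy=4,interpolation=cv2.INTER_LINEAR)<75).astype(np.uint8))
    def cost(p,sep=False):
        c,s=np.cos(p[2]),np.sin(p[2]); X=box@np.array([[c,s,0],[-s,c,0],[0,0,1]])+[p[0],p[1],0]; t=0
        for n in ims:
            x0,y0,m=D[n]; q=((proj(n,X,ks[n])-[x0-.5,y0-.5])*4).astype(np.float32)
            z=np.zeros_like(m); cv2.fillConvexPoly(z,cv2.convexHull(q).astype(int),1)
            if n=="side" or 1:
                yy=np.arange(208)[:,None]
            t+=(z!=m).sum()/z.sum()
        return t
    best=min((minimize(cost,(*g,y),method="Nelder-Mead",options=dict(initial_simplex=[(*g,y),(g[0]+.008,g[1],y),(g[0],g[1]+.008,y),(g[0],g[1],y+.3)])) for y in np.arange(0,3.1,.4)),key=lambda r:r.fun)
    al=[round(cost((best.x[0],best.x[1],y)),3) for y in best.x[2]+np.arange(-.6,.61,.2)]
    print(best.x.round(4),round(best.fun,3),al)
E
```

```text
dots [[0.401, 0.3545, 0.02], [0.4089, 0.2047, 0.02], [0.4127, 0.1309, 0.02]]
bar [[0.3792, 0.3302, 0.128], [0.4089, 0.2598, 0.128]]
mat scene 1084 [ 0.4611 -0.0248  0.003 ] [1.24783407e-01 1.23998576e-01 2.22044605e-16] [ 0.462  -0.0257  0.003 ]
mat side 696 [ 0.4659 -0.0365  0.003 ] [1.23177884e-01 1.22512425e-01 2.22044605e-16] [ 0.4661 -0.0351  0.003 ]
[ 0.411  -0.1693  2.49  ] 0.482 [np.float64(0.59), np.float64(0.766), np.float64(0.649), np.float64(0.482), np.float64(0.576), np.float64(0.596), np.float64(0.574)]
[ 0.4077 -0.3296  1.9597] 1.145 [np.float64(1.39), np.float64(1.616), np.float64(1.363), np.float64(1.145), np.float64(1.24), np.float64(1.2), np.float64(1.231)]
[ 0.5146 -0.3794  3.0439] 1.499 [np.float64(1.641), np.float64(1.591), np.float64(1.561), np.float64(1.499), np.float64(1.57), np.float64(1.627), np.float64(1.664)]
```

step_arm(targets="1 .4 .66 .1 0 0 1;1 .4 .66 .1 0 0 1;1 .4 .66 .1 0 0 1;1 .4 .66 .1 0 0 1;1 .4 .66 .1 0 0 1;1 .4 .66 .1 0 0 1;1 .4 .66 .1 0 0 1;1 .4 .66 .1 0 0 1;1 .4 .66 .1 0 0 1;1 .4 .66 .1 0 0 1")

```text
clock: 0.98
eef_pos: [0.3273, -0.1502, 0.282]
tool_rot: [0.867, 0.499, 0.001, 0.0]
ft_force: [0.6, -0.5, 0.2]
grip_width: 0.0856
grasp_force: 0.0
```

step_arm(targets="1 .13 .74 0 0 0 1;1 .13 .74 0 0 0 1;1 .13 .74 0 0 0 1;1 .13 .74 0 0 0 1;1 .13 .74 0 0 0 1;1 .13 .74 0 0 0 1;1 .13 .74 0 0 0 1;1 .13 .74 0 0 0 1;1 .13 .74 0 0 0 1;1 .13 .74 0 0 0 1")

```text
clock: 1.82
eef_pos: [0.3911, 0.2222, 0.2802]
tool_rot: [0.609, 0.793, 0.001, -0.001]
ft_force: [0.5, 0.2, -0.0]
grip_width: 0.0857
grasp_force: 0.0
```

step_arm(targets="1 0 .06 -.04 0 0 .184;1 0 .06 -.04 0 0 .184;1 0 .06 -.04 0 0 .184;1 0 .06 -.04 0 0 .184")

```text
clock: 2.15
eef_pos: [0.3902, 0.2454, 0.2611]
tool_rot: [0.554, 0.833, -0.001, -0.0]
ft_force: [-0.0, -0.7, 0.7]
grip_width: 0.0858
grasp_force: 0.0
```

```bash
python3 - <<'E'
from h import *
snap("wrist","w1"); o=bot.get_obs(); print(o["eef_pos"],o["tool_rot"],o["joint_pos"],o["clock"])
print(proj("wrist",[(.401,.3545,.02),(.405,.2796,.02),(.4089,.2047,.02),(.4127,.1309,.02),(.379,.33,.128),(.409,.26,.128)]).round(0).tolist())
E
```

```text
[0.39051979 0.24519145 0.26153087] [ 5.53967949e-01  8.32537966e-01 -1.96099592e-04  8.74393358e-05] [ 5.60863624e-01  1.51949707e-01 -2.72323835e-02  1.39190014e+00
 -3.20407718e-04  1.73510932e+00] 2.2
[[386.0, 85.0], [355.0, 166.0], [328.0, 238.0], [304.0, 302.0], [361.0, 102.0], [359.0, 217.0]]
```

View pics/w1.png

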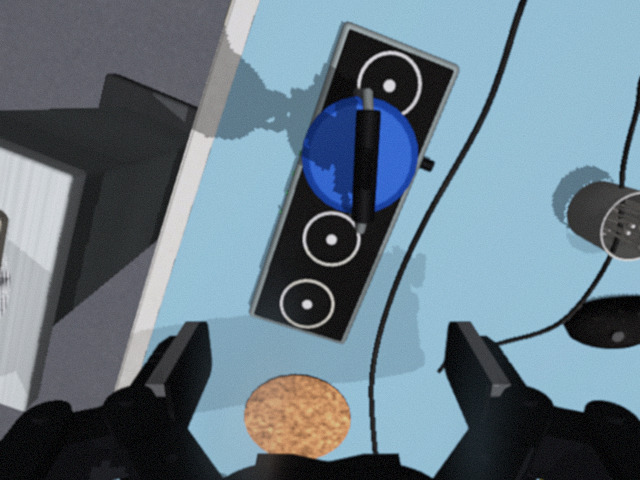

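The wrist view shows the handle grip running from (369,108) to (364,222), the ring dots at (390,86), (331,239) and (307,304), and the mat at (297,416).

```bash
cat >> h.py <<'E'
E
python3 - <<'E'
from h import *
print("dots",ray("wrist",[(390,86),(331,239),(307,304)],.02).round(4).tolist())
b=ray("wrist",[(369,108),(364,222)],.128); print("bar",b.round(4).tolist(),b.mean(0),np.arctan2(-(b[0]-b[1])[0],(b[0]-b[1])[1]),np.linalg.norm(b[0]-b[1]))
print("legs",ray("wrist",[(368,93),(362,233)],.128).mean(0), "lid",ray("wrist",[(360,154)],.08))
print("mat",ray("wrist",[(297,416)],.003))
E
```

```text
dots [[0.4048, 0.355, 0.02], [0.4119, 0.205, 0.02], [0.4165, 0.13, 0.02]]
bar [[0.3853, 0.3285, 0.128], [0.4134, 0.2582, 0.128]] [0.39935805 0.29335363 0.128     ] 0.3810154544658161 0.07572998749293709
legs [0.39819144 0.29344913 0.128     ] lid [[0.3974839  0.29585754 0.08      ]]
mat [[ 0.46383041 -0.02343809  0.003     ]]
```

step_arm(targets="1 .015 .098 -.05 0 0 -.02;1 .015 .098 -.05 0 0 -.02;1 .015 .098 -.15 0 0 -.02;1 .015 .098 -.2 0 0 -.02;1 .015 .098 -.25 0 0 -.02;1 .015 .098 -.305 0 0 -.02;1 .015 .098 -.305 0 0 -.02;1 .015 .098 -.305 0 0 -.02")

```text
clock: 2.87
eef_pos: [0.3974, 0.2936, 0.1084]
tool_rot: [0.56, 0.828, -0.002, -0.0]
ft_force: [0.6, 0.8, 1.8]
grip_width: 0.0853
grasp_force: 0.0
```

step_arm(targets="-1 0 0 0 0 0 0;-1 0 0 0 0 0 0;-1 0 0 0 0 0 0;-1 0 0 0 0 0 0;-1 0 0 0 0 0 0;-1 0 0 0 0 0 0;-1 0 0 0 0 0 0;-1 0 0 0 0 0 0;-1 0 0 0 0 0 0;-1 0 0 0 0 0 0")

```text
clock: 3.7
eef_pos: [0.3979, 0.2951, 0.1095]
tool_rot: [0.56, 0.829, 0.0, -0.0]
ft_force: [-3.1, -1.5, 6.2]
grip_width: 0.0141
grasp_force: 58.3
```

step_arm(targets="-1 0 0 .03 0 0 0;-1 0 0 .06 0 0 0;-1 0 0 .1 0 0 0;-1 0 0 .14 0 0 0;-1 0 0 .14 0 0 0;-1 0 0 .14 0 0 0")

```text
clock: 4.2
eef_pos: [0.3985, 0.2954, 0.1787]
tool_rot: [0.56, 0.829, 0.001, 0.0]
ft_force: [-1.1, -0.0, -4.6]
grip_width: 0.014
grasp_force: 59.1
```

step_arm(targets="-1 .02 -.05 0 0 0 0;-1 .03 -.12 0 0 0 0;-1 .05 -.2 0 0 0 0;-1 .07 -.28 0 0 0 0;-1 .09 -.36 0 0 0 0;-1 .11 -.44 0 0 0 0;-1 .12 -.52 0 0 0 0;-1 .13 -.59 0 0 0 0;-1 .131 -.63 0 0 0 0;-1 .131 -.645 0 0 0 0")

```text
clock: 5.03
eef_pos: [0.4622, -0.0307, 0.1765]
tool_rot: [0.562, 0.827, -0.002, -0.001]
ft_force: [0.3, 1.5, -4.0]
grip_width: 0.0142
grasp_force: 59.1
```

step_arm(targets="-1 0 0 -.03 0 0 0;-1 0 0 -.06 0 0 0;-1 0 0 -.09 0 0 0;-1 0 0 -.12 0 0 0;-1 0 0 -.14 0 0 0;-1 0 0 -.15 0 0 0;-1 0 0 -.155 0 0 0;-1 0 0 -.16 0 0 0;-1 0 0 -.16 0 0 0")

```text
clock: 5.78
eef_pos: [0.4634, -0.0272, 0.0985]
tool_rot: [0.56, 0.829, -0.0, -0.0]
ft_force: [0.9, 1.1, -4.3]
grip_width: 0.0142
grasp_force: 59.0
```

```bash
python3 - <<'E'
from h import *
a,_=snap("side","s2"); o=bot.get_obs(); print(o["eef_pos"],o["ft_force"],o["grip_width"])
b,_=snap("scene","sc2")
A=cv2.resize(a[220:340,220:340],(480,480)); B=cv2.resize(b[200:320,280:400],(320,320))
B=cv2.copyMakeBorder(B,0,160,0,0,cv2.BORDER_CONSTANT)
cv2.imwrite("pics/m2.png",np.hstack([A,B])[:,:,::-1])
E
```

```text
[ 0.46370604 -0.02729146  0.09890153] [ 0.62030162 -0.43995589 -3.53290887] 0.014218847126177199
```

View pics/m2.png

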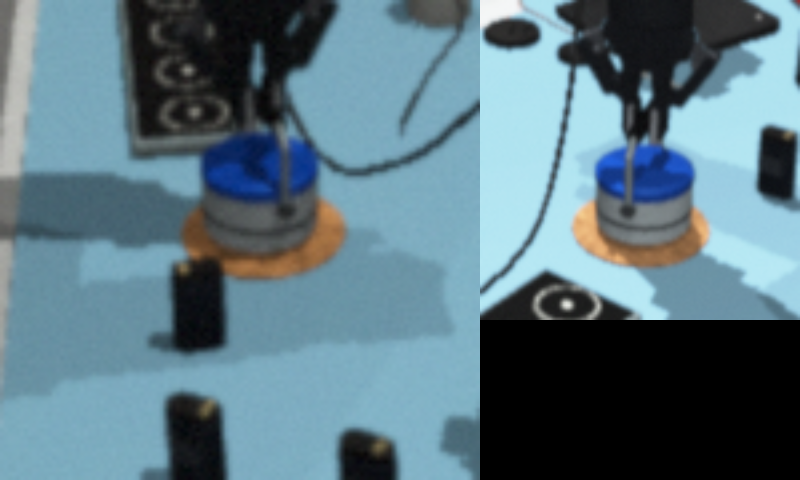

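The canister hangs upright and centred over the mat, at (262,195) in the side crop and (645,195) in the scene crop. I'll lower it the last 7 mm and let go.

step_arm(targets="-1 0 0 -.005 0 0 0;-1 0 0 -.01 0 0 0;-1 0 0 -.013 0 0 0;-1 0 0 -.013 0 0 0;-1 0 0 -.013 0 0 0")

```text
clock: 6.3
eef_pos: [0.4635, -0.0276, 0.0926]
tool_rot: [0.56, 0.829, -0.0, 0.0]
ft_force: [-1.8, 0.1, 0.5]
grip_width: 0.014
grasp_force: 59.6
```

step_arm(targets="1 0 0 0 0 0 0;1 0 0 0 0 0 0;1 0 0 0 0 0 0;1 0 0 0 0 0 0;1 0 0 0 0 0 0;1 0 0 0 0 0 0;1 0 0 0 0 0 0;1 0 0 0 0 0 0")

```text
clock: 6.97
eef_pos: [0.4636, -0.0275, 0.0923]
tool_rot: [0.56, 0.829, 0.0, 0.0]
ft_force: [0.1, 0.6, -0.5]
grip_width: 0.0856
grasp_force: 0.0
```

step_arm(targets="1 0 0 .05 0 0 0;1 0 0 .1 0 0 0;1 0 0 .17 0 0 0;1 0 0 .25 0 0 0;1 0 0 .33 0 0 0;1 0 0 .37 0 0 0;1 0 0 .37 0 0 0;1 0 0 .37 0 0 0")

```text
clock: 7.63
eef_pos: [0.4644, -0.0275, 0.2786]
tool_rot: [0.56, 0.829, 0.001, 0.001]
ft_force: [0.2, 0.1, -1.2]
grip_width: 0.0852
grasp_force: 0.0
```

step_arm(targets="0 -.09 -.84 .04 0 0 0;0 -.09 -.84 .04 0 0 0;0 -.09 -.84 .04 0 0 0;0 -.09 -.84 .04 0 0 0;0 -.09 -.84 .04 0 0 0;0 -.09 -.84 .04 0 0 0;0 -.09 -.84 .04 0 0 0;0 -.09 -.84 .04 0 0 0;0 -.09 -.84 .04 0 0 0;0 -.09 -.84 .04 0 0 0")

```text
clock: 8.47
eef_pos: [0.4179, -0.4427, 0.2945]
tool_rot: [0.56, 0.829, 0.001, -0.002]
ft_force: [0.5, 1.0, 0.7]
grip_width: 0.0426
grasp_force: 0.0
```

step_arm(targets="0 0 -.02 0 0 0 0;0 0 -.02 0 0 0 0;0 0 -.02 0 0 0 0;0 0 -.02 0 0 0 0")

```text
clock: 8.8
eef_pos: [0.4191, -0.45, 0.2956]
tool_rot: [0.559, 0.829, 0.001, -0.002]
ft_force: [0.1, -0.3, 0.2]
grip_width: 0.0423
grasp_force: 0.0
```

```bash
python3 - <<'E'
from h import *
snap("wrist","w2"); o=bot.get_obs(); print(o["eef_pos"],o["tool_rot"],o["joint_pos"])
E
```

```text
[ 0.41934691 -0.44972216  0.29626809] [ 5.59120838e-01  8.29085535e-01  3.86924535e-04 -9.56377746e-04] [-8.20494926e-01  4.73228860e-01  5.07433076e-01  1.60703844e+00
  3.23174878e-04  3.66155507e-01]
```

View pics/w2.png

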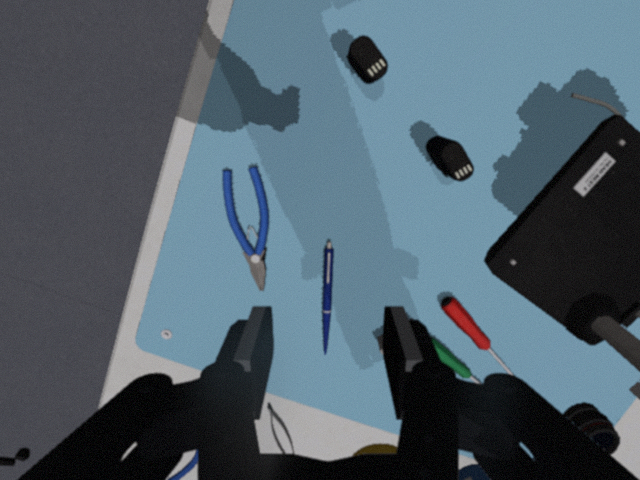

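The wrist is too far toward −y: two battery tops show near (371,66) and (455,162), and the third is out of view. I'll move forward and look again.

step_arm(targets="0 -.02 .22 -.03 0 0 0;0 -.02 .22 -.03 0 0 0;0 -.02 .22 -.03 0 0 0;0 -.02 .22 -.03 0 0 0;0 -.02 .22 -.03 0 0 0;0 -.02 .22 -.03 0 0 0")

```text
clock: 9.35
eef_pos: [0.4098, -0.3407, 0.2829]
tool_rot: [0.559, 0.829, -0.0, 0.001]
ft_force: [-0.9, -0.1, -0.6]
grip_width: 0.0426
grasp_force: 0.0
```

```bash
python3 - <<'E'
from h import *
im,_=snap("wrist","w3"); o=bot.get_obs(); print(o["eef_pos"],o["joint_pos"])
X=[(.411,-.169,.068),(.407,-.33,.068),(.514,-.379,.068)]; q=proj("wrist",X); print(q)
t=[]
for u,v in q.astype(int):
    p=cv2.copyMakeBorder(im,60,60,60,60,cv2.BORDER_CONSTANT)[v+20:v+100,u+20:u+100]
    print((u-40,v-40)); t.append(cv2.resize(p,(266,266),interpolation=cv2.INTER_CUBIC))
cv2.imwrite("pics/w3c.png",np.clip(np.hstack(t).astype(float)*1.6,0,255)[:,:,::-1].astype(np.uint8))
E
```

```text
[ 0.40983496 -0.3413873   0.28281062] [-6.94393038e-01  2.91786813e-01  2.06322694e-01  1.48326852e+00
 -2.47729315e-04  4.92842576e-01]
[[411.27707857  -2.59430471]
 [328.22325745 186.52887476]
 [414.05017051 276.24280401]]
(np.int64(371), np.int64(-42))
(np.int64(288), np.int64(146))
(np.int64(374), np.int64(236))
```

View pics/w3c.png

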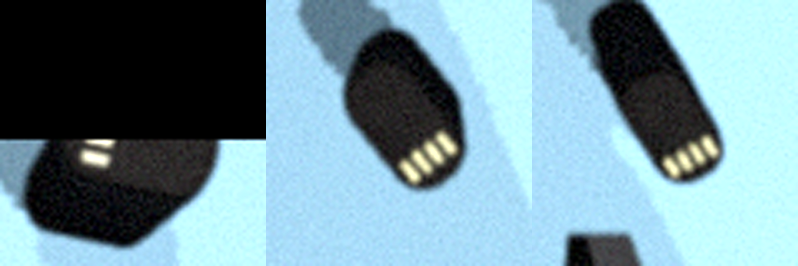

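```bash
python3 - <<'E'
from h import *
f=3.325
L={"A":(0,371,-42,(80,178),(170,195),None),"B":(266,288,146,(405,178),(347,95),(428,160)),"C":(532,374,236,(668,175),(622,100),(692,158))}
for k,(ox,u,v,a,b,c) in L.items():
    g=lambda p:((p[0]-ox)/f+u-.35,p[1]/f+v-.35)
    P=ray("wrist",[g(a),g(b)]+([g(c)] if c else []),.069); d=P[1]-P[0]
    print(k,"long axis deg",np.degrees(np.arctan2(d[1],d[0])),P.round(4)[:,:2].tolist(),d[:2]/np.linalg.norm(d))
E
```

```text
A long axis deg 12.752736829689056 [[0.4031, -0.1829], [0.4241, -0.1781]] [0.97533178 0.22074402]
B long axis deg 146.34919662098082 [[0.4121, -0.3399], [0.3899, -0.3251], [0.416, -0.3331]] [-0.83243023  0.55412987]
C long axis deg 144.06897368542727 [[0.5195, -0.3897], [0.4974, -0.3737], [0.5236, -0.3824]] [-0.80972399  0.58681092]
```

step_arm(targets="-1 -.014 .416 -.02 0 0 -.206;-1 -.014 .416 -.02 0 0 -.206;-1 -.014 .416 -.02 0 0 -.206;-1 -.014 .416 -.02 0 0 -.206;-1 -.014 .416 -.02 0 0 -.206;-1 -.014 .416 -.02 0 0 -.206;-1 -.014 .416 -.02 0 0 -.206;-1 -.014 .416 -.02 0 0 -.206")

```text
clock: 10.07
eef_pos: [0.4031, -0.134, 0.2724]
tool_rot: [0.625, 0.781, -0.0, 0.001]
ft_force: [-0.5, -0.1, -0.1]
grip_width: -0.0001
grasp_force: 0.0
```

step_arm(targets="-1 0 0 -.08 0 0 0;-1 0 0 -.16 0 0 0;-1 0 0 -.24 0 0 0;-1 0 0 -.32 0 0 0;-1 0 0 -.38 0 0 0;-1 0 0 -.42 0 0 0;-1 0 0 -.435 0 0 0;-1 0 0 -.435 0 0 0;-1 0 0 -.435 0 0 0")

```text
clock: 10.82
eef_pos: [0.4029, -0.1347, 0.0549]
tool_rot: [0.626, 0.78, 0.0, 0.0]
ft_force: [1.0, -0.5, 0.6]
grip_width: -0.0002
grasp_force: 0.0
```

step_arm(targets="-1 .003 -.012 0 0 0 0;-1 .005 -.024 0 0 0 0;-1 .008 -.034 0 0 0 0;-1 .01 -.046 0 0 0 0;-1 .013 -.058 0 0 0 0;-1 .016 -.07 0 0 0 0;-1 .019 -.082 0 0 0 0;-1 .021 -.094 0 0 0 0;-1 .021 -.094 0 0 0 0;-1 .021 -.094 0 0 0 0")

```text
clock: 11.65
eef_pos: [0.4127, -0.1806, 0.0544]
tool_rot: [0.625, 0.781, 0.0, -0.0]
ft_force: [-0.4, 0.0, 0.6]
grip_width: -0.0001
grasp_force: 0.0
```

step_arm(targets="-1 -.015 .06 .02 0 0 0;-1 -.015 .06 .08 0 0 0;-1 -.015 .06 .16 0 0 0;-1 -.015 .06 .24 0 0 0;-1 -.015 .06 .32 0 0 0;-1 -.015 .06 .4 0 0 0;-1 -.015 .06 .45 0 0 0;-1 -.015 .06 .45 0 0 0")

```text
clock: 12.32
eef_pos: [0.4079, -0.151, 0.2856]
tool_rot: [0.625, 0.781, 0.002, 0.005]
ft_force: [0.6, -1.1, 0.4]
grip_width: 0.0002
grasp_force: 0.0
```

```bash
python3 - <<'E'
from h import *
a,_=snap("side","s3"); o=bot.get_obs(); print(o["eef_pos"])
b,_=snap("scene","sc3")
A=cv2.resize(a[270:370,240:340],(400,400)); B=cv2.resize(b[200:300,370:470],(400,400))
cv2.imwrite("pics/m3.png",np.hstack([A,B])[:,:,::-1])
E
```

```text
[ 0.40682604 -0.15062788  0.28256626]
```

View pics/m3.png

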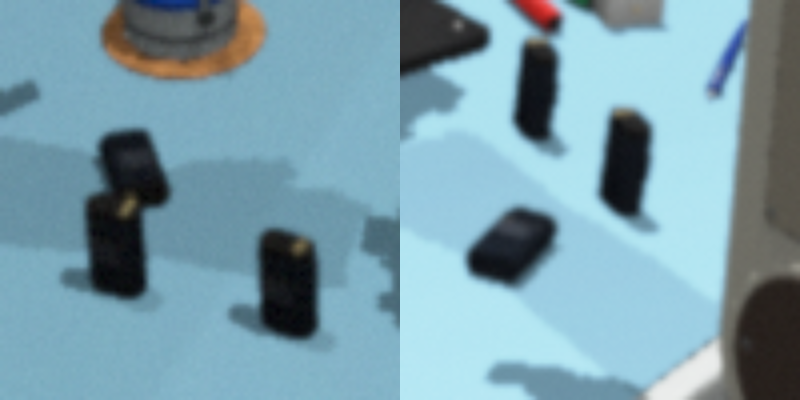

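Battery A now lies flat, at about (132,168) in the side crop. B and C have not moved. Battery B is next.

step_arm(targets="-1 .042 -.284 -.01 0 0 .969;-1 .042 -.284 -.01 0 0 .969;-1 .042 -.284 -.01 0 0 .969;-1 .042 -.284 -.01 0 0 .969;-1 .042 -.284 -.01 0 0 .969;-1 .042 -.284 -.01 0 0 .969;-1 .042 -.284 -.01 0 0 .969;-1 .042 -.284 -.01 0 0 .969;-1 .042 -.284 -.01 0 0 .969")

```text
clock: 13.17
eef_pos: [0.4254, -0.2917, 0.2726]
tool_rot: [0.291, 0.957, 0.001, -0.002]
ft_force: [-0.3, 0.6, 0.1]
grip_width: 0.0001
grasp_force: 0.0
```

step_arm(targets="-1 0 0 -.08 0 0 0;-1 0 0 -.16 0 0 0;-1 0 0 -.24 0 0 0;-1 0 0 -.32 0 0 0;-1 0 0 -.38 0 0 0;-1 0 0 -.42 0 0 0;-1 0 0 -.446 0 0 0;-1 0 0 -.446 0 0 0;-1 0 0 -.446 0 0 0")

```text
clock: 13.92
eef_pos: [0.4253, -0.2914, 0.0505]
tool_rot: [0.29, 0.957, 0.0, -0.001]
ft_force: [0.7, -0.4, 0.6]
grip_width: -0.0
grasp_force: 0.0
```

step_arm(targets="-1 -.007 -.011 0 0 0 0;-1 -.014 -.021 0 0 0 0;-1 -.021 -.032 0 0 0 0;-1 -.028 -.042 0 0 0 0;-1 -.035 -.053 0 0 0 0;-1 -.042 -.064 0 0 0 0;-1 -.049 -.074 0 0 0 0;-1 -.056 -.085 0 0 0 0;-1 -.058 -.088 0 0 0 0;-1 -.058 -.088 0 0 0 0")

```text
clock: 14.75
eef_pos: [0.3968, -0.3368, 0.0515]
tool_rot: [0.291, 0.957, 0.0, -0.0]
ft_force: [-0.5, 0.0, 0.2]
grip_width: 0.0002
grasp_force: 0.0
```

step_arm(targets="-1 .03 .05 .02 0 0 0;-1 .03 .05 .08 0 0 0;-1 .03 .05 .16 0 0 0;-1 .03 .05 .24 0 0 0;-1 .03 .05 .32 0 0 0;-1 .03 .05 .4 0 0 0;-1 .03 .05 .45 0 0 0;-1 .03 .05 .45 0 0 0")

```text
clock: 15.42
eef_pos: [0.4148, -0.3128, 0.2834]
tool_rot: [0.29, 0.957, -0.002, 0.006]
ft_force: [0.1, -0.8, 0.1]
grip_width: 0.0003
grasp_force: 0.0
```

step_arm(targets="-1 .246 -.062 0 0 0 -.05;-1 .246 -.062 0 0 0 -.05;-1 .246 -.062 0 0 0 -.05;-1 .246 -.062 0 0 0 -.05;-1 .246 -.062 0 0 0 -.05;-1 .246 -.062 0 0 0 -.05;-1 .246 -.062 0 0 0 -.05")

```text
clock: 16.0
eef_pos: [0.5342, -0.3419, 0.2767]
tool_rot: [0.309, 0.951, 0.0, -0.0]
ft_force: [0.3, 0.7, -0.2]
grip_width: 0.0002
grasp_force: 0.0
```

```bash
python3 - <<'E'
from h import *
a,_=snap("side","s4"); o=bot.get_obs(); print(o["eef_pos"])
b,_=snap("scene","sc4")
A=cv2.resize(a[270:370,240:340],(400,400)); B=cv2.resize(b[200:300,370:470],(400,400))
cv2.imwrite("pics/m4.png",np.hstack([A,B])[:,:,::-1])
E
```

```text
[ 0.53407597 -0.34203714  0.27756372]
```

View pics/m4.png

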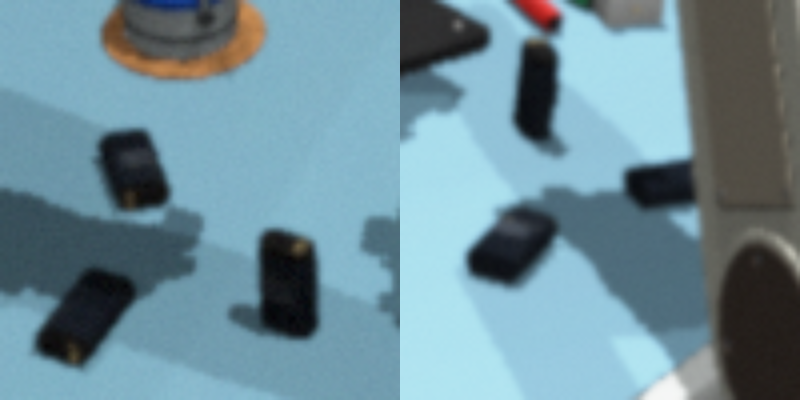

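A and B both lie flat, at (135,168) and (88,315) in the side crop, and C still stands at (290,285). I'll push C now.

step_arm(targets="-1 .002 0 -.08 0 0 0;-1 .002 0 -.16 0 0 0;-1 .002 0 -.24 0 0 0;-1 .002 0 -.32 0 0 0;-1 .002 0 -.38 0 0 0;-1 .002 0 -.42 0 0 0;-1 .002 0 -.446 0 0 0;-1 .002 0 -.446 0 0 0;-1 .002 0 -.446 0 0 0")

```text
clock: 16.85
eef_pos: [0.5354, -0.3422, 0.0544]
tool_rot: [0.309, 0.951, 0.0, -0.0]
ft_force: [-0.6, 1.0, 1.5]
grip_width: -0.0001
grasp_force: 0.0
```

step_arm(targets="-1 -.008 -.01 0 0 0 0;-1 -.015 -.021 0 0 0 0;-1 -.023 -.031 0 0 0 0;-1 -.03 -.041 0 0 0 0;-1 -.038 -.052 0 0 0 0;-1 -.045 -.062 0 0 0 0;-1 -.053 -.073 0 0 0 0;-1 -.06 -.083 0 0 0 0;-1 -.063 -.087 0 0 0 0;-1 -.063 -.087 0 0 0 0")

```text
clock: 17.68
eef_pos: [0.5041, -0.3865, 0.0534]
tool_rot: [0.31, 0.951, 0.0, -0.0]
ft_force: [0.3, -0.2, 0.4]
grip_width: -0.0002
grasp_force: 0.0
```

step_arm(targets="-1 .03 .05 .02 0 0 0;-1 .03 .05 .08 0 0 0;-1 .03 .05 .16 0 0 0;-1 .03 .05 .24 0 0 0;-1 .03 .05 .32 0 0 0;-1 .03 .05 .4 0 0 0;-1 .03 .05 .45 0 0 0;-1 .03 .05 .45 0 0 0")

```text
clock: 18.35
eef_pos: [0.5222, -0.362, 0.2866]
tool_rot: [0.309, 0.951, -0.002, 0.006]
ft_force: [-0.1, 1.0, 0.6]
grip_width: -0.0002
grasp_force: 0.0
```

step_arm(targets=".5 -.02 .06 0 0 0 1;.5 -.02 .06 0 0 0 1;.5 -.02 .06 0 0 0 1;.5 -.02 .06 0 0 0 1;.5 -.02 .06 0 0 0 1;.5 -.02 .06 0 0 0 1;.5 -.02 .06 0 0 0 1;.5 -.02 .06 0 0 0 1")

```text
clock: 19.02
eef_pos: [0.5097, -0.3304, 0.2778]
tool_rot: [-0.079, 0.997, 0.0, -0.0]
ft_force: [-0.6, 0.0, -0.2]
grip_width: 0.0638
grasp_force: 0.0
```

step_arm(targets=".5 0 0 0 0 0 1;.5 0 0 0 0 0 1;.5 0 0 0 0 0 1;.5 0 0 0 0 0 1;.5 0 0 0 0 0 1;.5 0 0 0 0 0 1;.5 0 0 0 0 0 1;.5 0 0 0 0 0 1")

```text
clock: 19.68
eef_pos: [0.5097, -0.3306, 0.278]
tool_rot: [-0.454, 0.891, 0.0, -0.0]
ft_force: [1.1, 0.4, -0.3]
grip_width: 0.0642
grasp_force: 0.0
```

```bash
cat >> h.py <<'E'
def lying(im,k,X,n="wrist",z=.021,thr=70):
    m=(im.max(2)<thr).astype(np.uint8); m=cv2.morphologyEx(m,cv2.MORPH_OPEN,np.ones((3,3),np.uint8))
    u,v=proj(n,[X],k)[0]; _,l,s,c=cv2.connectedComponentsWithStats(m)
    i=min(range(1,len(s)),key=lambda i:np.hypot(*(c[i]-[u,v]))+(1e6 if s[i,4]<300 else 0))
    ys,xs=np.where(l==i); p=ray(n,np.c_[xs,ys],z,k)[:,:2]
    (cx,cy),(w,h),a=cv2.minAreaRect((p*1000).astype(np.float32))
    if w<h: a+=90
    return round(cx/1000,4),round(cy/1000,4),"long/short",round(max(w,h),1),round(min(w,h),1),"long axis deg",round(a%180,1),"px",c[i].round(),s[i,4]
E
python3 - <<'E'
from h import *
im,k=snap("wrist","w5"); o=bot.get_obs(); print(o["eef_pos"],o["tool_rot"],o["joint_pos"])
for X in[(.487,-.413,.02),(.381,-.363,.02),(.421,-.215,.02)]: print(lying(im,k,X))
E
```

```text
[ 0.50969016 -0.33056274  0.27806131] [-4.53304723e-01  8.91355542e-01  3.32737810e-04 -1.25741336e-04] [-5.75417497e-01  4.53910009e-01  4.30696808e-01  1.54828503e+00
  1.15867468e-04 -1.51635637e+00]
(0.4901, -0.4126, 'long/short', 66.5, 36.4, 'long axis deg', 55.7, 'px', array([293., 105.]), np.int32(2940))
(0.3877, -0.367, 'long/short', 66.6, 36.9, 'long axis deg', 60.8, 'px', array([413.,  78.]), np.int32(3127))
(0.4222, -0.2191, 'long/short', 73.0, 35.9, 'long axis deg', 100.7, 'px', array([462., 226.]), np.int32(2074))
```

View pics/w5.png

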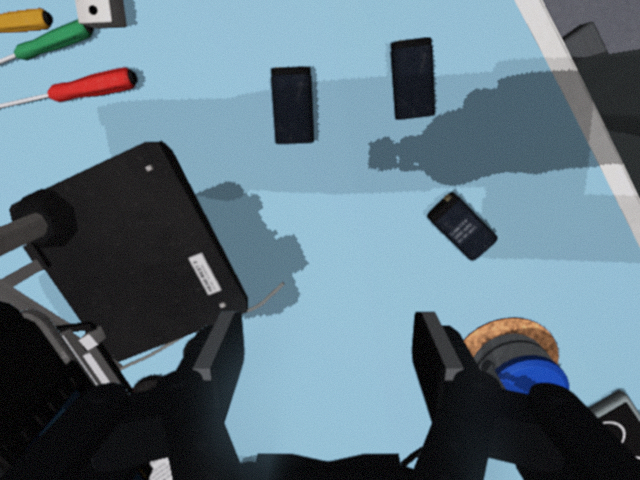

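All three lie flat: pixel centres are C (293,105), B (413,78) and A (462,226), and the canister is upright on the mat. I'll pick up C first.

step_arm(targets=".5 -.039 -.164 -.05 0 0 .038;.5 -.039 -.164 -.13 0 0 .038;.5 -.039 -.164 -.21 0 0 .038;.5 -.039 -.164 -.29 0 0 .038;.5 -.039 -.164 -.37 0 0 .038;.5 -.039 -.164 -.44 0 0 .038;.5 -.039 -.164 -.5 0 0 .038;.5 -.039 -.164 -.53 0 0 .038;.5 -.039 -.164 -.551 0 0 .038;.5 -.039 -.164 -.551 0 0 .038")

```text
clock: 20.57
eef_pos: [0.4887, -0.4114, -0.0001]
tool_rot: [-0.467, 0.884, 0.002, -0.001]
ft_force: [-0.2, 0.4, -1.2]
grip_width: 0.0641
grasp_force: 0.0
```

step_arm(targets="-1 0 0 0 0 0 0;-1 0 0 0 0 0 0;-1 0 0 0 0 0 0;-1 0 0 0 0 0 0;-1 0 0 0 0 0 0;-1 0 0 0 0 0 0;-1 0 0 0 0 0 0;-1 0 0 0 0 0 0")

```text
clock: 21.23
eef_pos: [0.4919, -0.4142, 0.0058]
tool_rot: [-0.467, 0.884, -0.002, 0.001]
ft_force: [-0.4, 0.2, 6.6]
grip_width: 0.036
grasp_force: 61.3
```

step_arm(targets="-1 0 0 .04 0 0 0;-1 0 0 .1 0 0 0;-1 0 0 .18 0 0 0;-1 0 0 .25 0 0 0;-1 0 0 .25 0 0 0;-1 0 0 .25 0 0 0")

```text
clock: 21.73
eef_pos: [0.492, -0.4143, 0.1321]
tool_rot: [-0.467, 0.884, -0.004, 0.001]
ft_force: [-1.2, 0.2, -1.4]
grip_width: 0.0352
grasp_force: 60.4
```

step_arm(targets="-1 -.164 .728 .156 0 0 -.6;-1 -.164 .728 .156 0 0 -.6;-1 -.164 .728 .156 0 0 -.6;-1 -.164 .728 .156 0 0 -.6;-1 -.164 .728 .156 0 0 -.6;-1 -.164 .728 .156 0 0 -.6;-1 -.164 .728 .156 0 0 -.6;-1 -.164 .728 .156 0 0 -.6;-1 -.164 .728 .156 0 0 -.6;-1 -.164 .728 .156 0 0 -.6")

```text
clock: 22.57
eef_pos: [0.4057, -0.044, 0.2059]
tool_rot: [-0.251, 0.968, 0.002, -0.001]
ft_force: [0.2, -0.5, -1.8]
grip_width: 0.0356
grasp_force: 60.6
```

step_arm(targets="-1 -.014 .81 0 0 0 -.571;-1 -.014 .81 0 0 0 -.571;-1 -.014 .81 0 0 0 -.571;-1 -.014 .81 0 0 0 -.571;-1 -.014 .81 0 0 0 -.571;-1 -.014 .81 0 0 0 -.571;-1 -.014 .81 0 0 0 -.571;-1 -.014 .81 0 0 0 -.571;-1 -.014 .81 0 0 0 -.571;-1 -.014 .81 0 0 0 -.571")

```text
clock: 23.4
eef_pos: [0.4006, 0.3374, 0.2043]
tool_rot: [-0.026, 1.0, -0.001, -0.001]
ft_force: [0.9, 1.1, -0.7]
grip_width: 0.0355
grasp_force: 60.6
```

step_arm(targets="-1 0 0 -.12 0 0 0;-1 0 0 -.16 0 0 0;-1 0 0 -.2 0 0 0;-1 0 0 -.2 0 0 0;-1 0 0 -.2 0 0 0")

```text
clock: 23.82
eef_pos: [0.4003, 0.3348, 0.1039]
tool_rot: [-0.026, 1.0, -0.002, -0.002]
ft_force: [0.2, 0.8, 0.6]
grip_width: 0.0356
grasp_force: 60.7
```

```bash
python3 - <<'E'
from h import *
o=bot.get_obs(); print(o["eef_pos"],o["tool_rot"],o["joint_pos"][5],o["grip_width"])
im,k=snap("wrist","w6")
print(proj("wrist",[(.403,.355,.02),(.407,.28,.02),(.4105,.205,.02)]))
E
```

```text
[0.40027146 0.3347736  0.10391883] [-0.0263022   0.9996501  -0.0017887  -0.00216325] 0.6439825807681753 0.0355777581865756
[[359.37545338 251.89647901]
 [232.08283579 252.0411667 ]
 [106.78606151 251.31817704]]
```

View pics/w6.png

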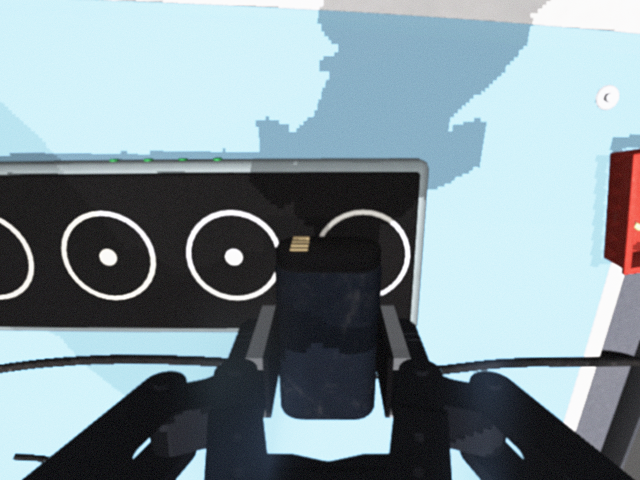

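```bash
python3 - <<'E'
from h import *
print(ray("wrist",[(330,270),(330,417),(279,340),(381,340)],.120)-bot.get_obs()["eef_pos"])
print(ray("wrist",[(108,257),(233,257)],.02))
E
```

```text
[[-2.81186515e-02 -3.00194235e-04  1.41103413e-02]
 [ 3.33929202e-02  3.01418765e-03  1.41103413e-02]
 [-4.10063666e-05 -1.70957473e-02  1.41103413e-02]
 [-1.93417415e-03  1.94199550e-02  1.41103413e-02]]
[[0.41410838 0.20529781 0.02      ]
 [0.41011163 0.28047326 0.02      ]]
```

The ring dots at (233,257) and (108,257) agree with my estimate to about 3 mm. The battery is level in the grip, centred at about (330,345). I'll set it on coil_1.

step_arm(targets="-1 .003 .039 -.03 0 0 0;-1 .003 .039 -.06 0 0 0;-1 .003 .039 -.09 0 0 0;-1 .003 .039 -.12 0 0 0;-1 .003 .039 -.14 0 0 0;-1 .003 .039 -.148 0 0 0;-1 .003 .039 -.155 0 0 0;-1 .003 .039 -.155 0 0 0;-1 .003 .039 -.155 0 0 0")

```text
clock: 24.62
eef_pos: [0.4038, 0.3561, 0.0294]
tool_rot: [-0.026, 1.0, 0.001, 0.001]
ft_force: [-0.1, -0.7, -0.5]
grip_width: 0.0356
grasp_force: 60.7
```

step_arm(targets=".3 0 0 0 0 0 0;.3 0 0 0 0 0 0;.3 0 0 0 0 0 0;.3 0 0 0 0 0 0;.3 0 0 0 0 0 0;.3 0 0 0 0 0 0")

```text
clock: 25.12
eef_pos: [0.4032, 0.3557, 0.0286]
tool_rot: [-0.026, 1.0, 0.0, 0.0]
ft_force: [0.0, 0.1, 0.9]
grip_width: 0.0557
grasp_force: 0.0
```

step_arm(targets=".3 0 0 .05 0 0 0;.3 0 0 .12 0 0 0;.3 0 0 .2 0 0 0;.3 0 0 .28 0 0 0;.3 0 0 .36 0 0 0;.3 0 0 .4 0 0 0;.3 0 0 .4 0 0 0")

```text
clock: 25.7
eef_pos: [0.4056, 0.3578, 0.235]
tool_rot: [-0.026, 1.0, 0.004, 0.005]
ft_force: [0.9, 0.4, -0.7]
grip_width: 0.0555
grasp_force: 0.0
```

```bash
python3 - <<'E'
from h import *
b,_=snap("scene","sc7"); o=bot.get_obs(); print(o["eef_pos"],o["tool_rot"]); a,_=snap("side","s7"); w,_=snap("wrist","w7")
A=cv2.resize(a[200:380,220:360],(311,400)); B=cv2.resize(w,(480,360)); B=cv2.copyMakeBorder(B,0,40,0,0,cv2.BORDER_CONSTANT)
cv2.imwrite("pics/m7.png",np.hstack([A,B])[:,:,::-1])
k=K("side")
for X in[(.388,-.367,.02),(.422,-.219,.02)]: print(lying(a,k,X,"side",.015))
E
```

```text
[0.40452384 0.35692839 0.2317909 ] [-0.02637953  0.99964582  0.00224582  0.00270244]
(0.3866, -0.375, 'long/short', 81.0, 38.6, 'long axis deg', 61.1, 'px', array([261., 349.]), np.int32(311))
(0.3866, -0.375, 'long/short', 81.0, 38.6, 'long axis deg', 61.1, 'px', array([261., 349.]), np.int32(311))
```

View pics/m7.png

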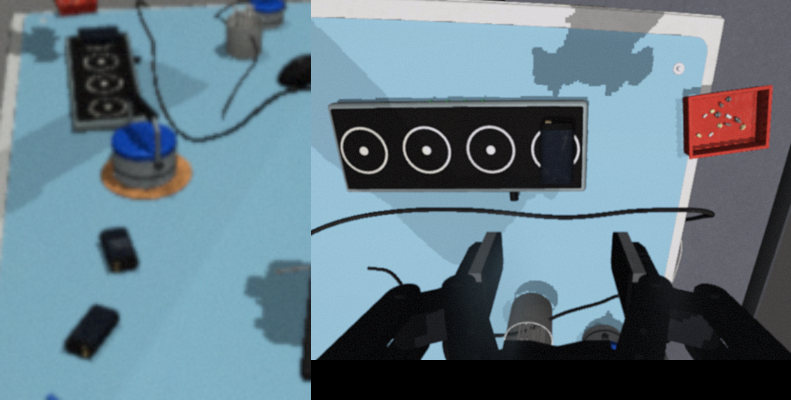

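C sits centred on coil_1 in the wrist view, and A and B have not moved. A is next; from here I'll rely mostly on numeric image measurements.

step_arm(targets=".5 .02 -.66 .04 0 0 -.915;.5 .02 -.66 .04 0 0 -.915;.5 .02 -.66 .04 0 0 -.915;.5 .02 -.66 .04 0 0 -.915;.5 .02 -.66 .04 0 0 -.915;.5 .02 -.66 .04 0 0 -.915;.5 .02 -.66 .04 0 0 -.915;.5 .02 -.66 .04 0 0 -.915;.5 .02 -.66 .04 0 0 -.915")

```text
clock: 26.6
eef_pos: [0.4118, 0.0197, 0.2469]
tool_rot: [0.331, 0.944, -0.002, -0.001]
ft_force: [-0.3, 0.1, 0.1]
grip_width: 0.064
grasp_force: 0.0
```

step_arm(targets=".5 .045 -.66 0 0 0 -.915;.5 .045 -.66 0 0 0 -.915;.5 .045 -.66 0 0 0 -.915;.5 .045 -.66 0 0 0 -.915;.5 .045 -.66 0 0 0 -.915;.5 .045 -.66 0 0 0 -.915;.5 .045 -.66 0 0 0 -.915;.5 .045 -.66 0 0 0 -.915;.5 .045 -.66 0 0 0 -.915;.5 .045 -.66 0 0 0 -.915")

```text
clock: 27.43
eef_pos: [0.4346, -0.3052, 0.2454]
tool_rot: [0.64, 0.769, -0.0, -0.003]
ft_force: [-0.2, 0.0, 0.6]
grip_width: 0.064
grasp_force: 0.0
```

```bash
python3 - <<'E'
from h import *
o=bot.get_obs(); print(o["eef_pos"],o["tool_rot"],o["joint_pos"][5])
im,k=snap("wrist","w8")
for X in[(.422,-.219,.02),(.388,-.367,.02)]: print(proj("wrist",[X]),lying(im,k,X))
E
```

```text
[ 0.43460418 -0.30515332  0.24544495] [ 6.39611052e-01  7.68693727e-01 -6.07540160e-05 -2.76632526e-03] 0.7756398608238946
[[331.02030017  99.38865011]] (0.4212, -0.2153, 'long/short', 67.3, 36.5, 'long axis deg', 100.9, 'px', array([331.,  91.]), np.int32(3425))
[[267.02351599 253.58254079]] (0.3865, -0.3627, 'long/short', 72.1, 37.3, 'long axis deg', 61.0, 'px', array([267., 247.]), np.int32(2752))
```

step_arm(targets=".5 -.026 .176 -.03 0 0 0;.5 -.026 .176 -.08 0 0 0;.5 -.026 .176 -.14 0 0 0;.5 -.026 .176 -.21 0 0 0;.5 -.026 .176 -.28 0 0 0;.5 -.026 .176 -.35 0 0 0;.5 -.026 .176 -.42 0 0 0;.5 -.026 .176 -.46 0 0 0;.5 -.026 .176 -.479 0 0 0;.5 -.026 .176 -.479 0 0 0")

```text
clock: 28.32
eef_pos: [0.4204, -0.2136, 0.0068]
tool_rot: [0.637, 0.771, -0.001, -0.003]
ft_force: [-0.2, 0.4, 0.2]
grip_width: 0.0639
grasp_force: 0.0
```

step_arm(targets="-1 0 0 0 0 0 0;-1 0 0 0 0 0 0;-1 0 0 0 0 0 0;-1 0 0 0 0 0 0;-1 0 0 0 0 0 0;-1 0 0 0 0 0 0;-1 0 0 0 0 0 0;-1 0 0 0 0 0 0")

```text
clock: 28.98
eef_pos: [0.424, -0.2166, 0.0111]
tool_rot: [0.638, 0.77, 0.001, 0.002]
ft_force: [0.0, 2.0, 6.0]
grip_width: 0.0347
grasp_force: 60.1
```

step_arm(targets="-1 0 0 .04 0 0 0;-1 0 0 .1 0 0 0;-1 0 0 .18 0 0 0;-1 0 0 .26 0 0 0;-1 0 0 .34 0 0 0;-1 0 0 .4 0 0 0;-1 0 0 .4 0 0 0")

```text
clock: 29.57
eef_pos: [0.4266, -0.2185, 0.2174]
tool_rot: [0.638, 0.77, 0.002, 0.008]
ft_force: [1.5, 0.1, -1.4]
grip_width: 0.0345
grasp_force: 60.4
```

step_arm(targets="-1 -.06 .35 .02 0 0 .917;-1 -.06 .35 .02 0 0 .917;-1 -.06 .35 .02 0 0 .917;-1 -.06 .35 .02 0 0 .917;-1 -.06 .35 .02 0 0 .917;-1 -.06 .35 .02 0 0 .917;-1 -.06 .35 .02 0 0 .917;-1 -.06 .35 .02 0 0 .917")

```text
clock: 30.23
eef_pos: [0.3927, -0.0412, 0.2194]
tool_rot: [0.327, 0.945, 0.0, 0.001]
ft_force: [-0.8, -0.0, -0.5]
grip_width: 0.0348
grasp_force: 60.4
```

step_arm(targets="-1 .04 .345 0 0 0 .917;-1 .04 .345 0 0 0 .917;-1 .04 .345 0 0 0 .917;-1 .04 .345 0 0 0 .917;-1 .04 .345 0 0 0 .917;-1 .04 .345 0 0 0 .917;-1 .04 .345 0 0 0 .917;-1 .04 .345 0 0 0 .917;-1 .04 .345 0 0 0 .917;-1 .04 .345 0 0 0 .917")

```text
clock: 31.07
eef_pos: [0.4128, 0.1303, 0.219]
tool_rot: [-0.026, 1.0, -0.0, 0.0]
ft_force: [0.2, -0.5, -0.2]
grip_width: 0.0344
grasp_force: 60.5
```

```bash
python3 - <<'E'
from h import *
o=bot.get_obs(); print(o["eef_pos"],o["tool_rot"],o["joint_pos"][5],o["grip_width"],o["grasp_force"])
im,k=snap("wrist","w9"); t=o["eef_pos"]
print("held",lying(im,k,(t[0],t[1],t[2]+.01),z=t[2]+.011))
g=(im.min(2)>150).astype(np.uint8); _,l,s,c=cv2.connectedComponentsWithStats(g)
for X in[(.407,.28,.02),(.4115,.205,.02),(.415,.1305,.02)]:
    u=proj("wrist",[X],k)[0]; d=[(round(float(np.hypot(*(c[i]-u))),1),c[i].round().tolist(),ray("wrist",[c[i]],.02,k).round(4).tolist()) for i in range(1,len(s)) if 20<s[i,4]<1000]
    print(u.round(),sorted(d)[:1])
E
```

```text
[0.41280137 0.13029359 0.21903543] [-2.59787473e-02  9.99662494e-01 -1.83468822e-05  4.68799159e-05] 0.2538158054534608 0.03440361552927173 60.481722224503756
held (0.4147, 0.1308, 'long/short', 264.5, 141.1, 'long axis deg', 92.9, 'px', array([374., 336.]), np.int32(85403))
[502. 205.] [(0.6, [503.0, 206.0], [[0.4073, 0.2804, 0.02]])]
[415. 206.] [(0.6, [415.0, 206.0], [[0.4116, 0.2055, 0.02]])]
[327. 206.] [(1.0, [327.0, 206.0], [[0.4158, 0.1304, 0.02]])]
```

step_arm(targets="-1 .004 0 -.07 0 0 0;-1 .004 0 -.14 0 0 0;-1 .004 0 -.21 0 0 0;-1 .004 0 -.27 0 0 0;-1 .004 0 -.31 0 0 0;-1 .004 0 -.34 0 0 0;-1 .004 0 -.36 0 0 0;-1 .004 0 -.374 0 0 0;-1 .004 0 -.374 0 0 0;-1 .004 0 -.374 0 0 0")

```text
clock: 31.95
eef_pos: [0.415, 0.1309, 0.0322]
tool_rot: [-0.027, 1.0, 0.0, 0.0]
ft_force: [0.7, -0.2, -0.7]
grip_width: 0.0349
grasp_force: 60.5
```

step_arm(targets=".3 0 0 0 0 0 0;.3 0 0 0 0 0 0;.3 0 0 0 0 0 0;.3 0 0 0 0 0 0;.3 0 0 0 0 0 0;.3 0 0 0 0 0 0")

```text
clock: 32.45
eef_pos: [0.4147, 0.1312, 0.0321]
tool_rot: [-0.028, 1.0, 0.0, 0.0]
ft_force: [-0.3, 0.4, -0.3]
grip_width: 0.0552
grasp_force: 0.0
```

step_arm(targets=".3 0 0 .05 0 0 0;.3 0 0 .12 0 0 0;.3 0 0 .2 0 0 0;.3 0 0 .28 0 0 0;.3 0 0 .36 0 0 0;.3 0 0 .4 0 0 0;.3 0 0 .4 0 0 0")

```text
clock: 33.03
eef_pos: [0.4177, 0.1322, 0.2376]
tool_rot: [-0.028, 1.0, 0.002, 0.005]
ft_force: [1.1, 0.1, 0.5]
grip_width: 0.0553
grasp_force: 0.0
```

step_arm(targets=".5 -.06 -.4 .05 0 0 .64;.5 -.06 -.4 .05 0 0 .64;.5 -.06 -.4 .05 0 0 .64;.5 -.06 -.4 .05 0 0 .64;.5 -.06 -.4 .05 0 0 .64;.5 -.06 -.4 .05 0 0 .64;.5 -.06 -.4 .05 0 0 .64;.5 -.06 -.4 .05 0 0 .64")

```text
clock: 33.7
eef_pos: [0.384, -0.0698, 0.2564]
tool_rot: [-0.274, 0.962, 0.0, -0.0]
ft_force: [0.4, 1.5, -0.5]
grip_width: 0.0641
grasp_force: 0.0
```

step_arm(targets=".5 .1 -.42 0 0 0 .64;.5 .1 -.42 0 0 0 .64;.5 .1 -.42 0 0 0 .64;.5 .1 -.42 0 0 0 .64;.5 .1 -.42 0 0 0 .64;.5 .1 -.42 0 0 0 .64;.5 .1 -.42 0 0 0 .64;.5 .1 -.42 0 0 0 .64;.5 .1 -.42 0 0 0 .64")

```text
clock: 34.45
eef_pos: [0.4346, -0.2773, 0.256]
tool_rot: [-0.507, 0.862, 0.001, -0.0]
ft_force: [-0.7, 0.4, 0.1]
grip_width: 0.0641
grasp_force: 0.0
```

```bash
python3 - <<'E'
from h import *
o=bot.get_obs(); print(o["eef_pos"],o["tool_rot"],o["joint_pos"][5])
im,k=snap("wrist","w10")
for X in[(.387,-.365,.02)]: print(proj("wrist",[X]),lying(im,k,X))
E
```

```text
[ 0.4346046  -0.27729782  0.25600503] [-5.06596445e-01  8.62182320e-01  1.25874492e-03 -3.25042968e-04] -1.630724737738277
[[326.34283713  79.04167836]] (0.3861, -0.3659, 'long/short', 66.8, 37.0, 'long axis deg', 60.9, 'px', array([327.,  76.]), np.int32(3602))
```

step_arm(targets=".5 -.096 -.176 -.03 0 0 0;.5 -.096 -.176 -.08 0 0 0;.5 -.096 -.176 -.14 0 0 0;.5 -.096 -.176 -.21 0 0 0;.5 -.096 -.176 -.28 0 0 0;.5 -.096 -.176 -.35 0 0 0;.5 -.096 -.176 -.42 0 0 0;.5 -.096 -.176 -.47 0 0 0;.5 -.096 -.176 -.498 0 0 0;.5 -.096 -.176 -.498 0 0 0")

```text
clock: 35.33
eef_pos: [0.3847, -0.3628, 0.0048]
tool_rot: [-0.507, 0.862, 0.004, -0.001]
ft_force: [-1.3, -0.3, -0.6]
grip_width: 0.0643
grasp_force: 0.0
```

step_arm(targets="-1 0 0 0 0 0 0;-1 0 0 0 0 0 0;-1 0 0 0 0 0 0;-1 0 0 0 0 0 0;-1 0 0 0 0 0 0;-1 0 0 0 0 0 0;-1 0 0 0 0 0 0;-1 0 0 0 0 0 0")

```text
clock: 36.0
eef_pos: [0.388, -0.3674, 0.0101]
tool_rot: [-0.506, 0.862, -0.002, 0.001]
ft_force: [1.2, 2.3, 7.0]
grip_width: 0.0354
grasp_force: 60.8
```

step_arm(targets="-1 0 0 .04 0 0 0;-1 0 0 .1 0 0 0;-1 0 0 .18 0 0 0;-1 0 0 .26 0 0 0;-1 0 0 .34 0 0 0;-1 0 0 .4 0 0 0;-1 0 0 .4 0 0 0")

```text
clock: 36.58
eef_pos: [0.3897, -0.3699, 0.2166]
tool_rot: [-0.506, 0.863, -0.007, 0.002]
ft_force: [0.2, -1.1, -0.5]
grip_width: 0.0351
grasp_force: 60.3
```

step_arm(targets="-1 0 .572 .02 0 0 -.644;-1 0 .572 .02 0 0 -.644;-1 0 .572 .02 0 0 -.644;-1 0 .572 .02 0 0 -.644;-1 0 .572 .02 0 0 -.644;-1 0 .572 .02 0 0 -.644;-1 0 .572 .02 0 0 -.644;-1 0 .572 .02 0 0 -.644;-1 0 .572 .02 0 0 -.644")

```text
clock: 37.33
eef_pos: [0.3865, -0.0787, 0.2183]
tool_rot: [-0.277, 0.961, -0.0, 0.0]
ft_force: [-0.2, -0.7, -1.4]
grip_width: 0.035
grasp_force: 60.4
```

step_arm(targets="-1 .044 .572 0 0 0 -.644;-1 .044 .572 0 0 0 -.644;-1 .044 .572 0 0 0 -.644;-1 .044 .572 0 0 0 -.644;-1 .044 .572 0 0 0 -.644;-1 .044 .572 0 0 0 -.644;-1 .044 .572 0 0 0 -.644;-1 .044 .572 0 0 0 -.644;-1 .044 .572 0 0 0 -.644;-1 .044 .572 0 0 0 -.644")

```text
clock: 38.17
eef_pos: [0.4094, 0.2054, 0.2175]
tool_rot: [-0.026, 1.0, -0.0, -0.0]
ft_force: [0.5, -1.2, -0.5]
grip_width: 0.0349
grasp_force: 60.5
```

```bash
python3 - <<'E'
from h import *
o=bot.get_obs(); print(o["eef_pos"],o["tool_rot"],o["joint_pos"][5],o["grip_width"],o["grasp_force"])
im,k=snap("wrist","w11")
g=(im.min(2)>150).astype(np.uint8); _,l,s,c=cv2.connectedComponentsWithStats(g)
for X in[(.4075,.2804,.02),(.4116,.2055,.02)]:
    u=proj("wrist",[X],k)[0]; d=[(round(float(np.hypot(*(c[i]-u))),1),ray("wrist",[c[i]],.02,k).round(4).tolist()) for i in range(1,len(s)) if 20<s[i,4]<1000]
    print(u.round(),sorted(d)[:1])
E
```

```text
[0.40941211 0.20539874 0.21746089] [-2.55095548e-02  9.99674455e-01 -4.92688018e-04 -6.77022167e-05] 0.41452827949004734 0.034932278192858185 60.52781120873988
[416. 206.] [(0.2, [[0.4074, 0.2804, 0.02]])]
[327. 206.] [(0.4, [[0.4115, 0.2052, 0.02]])]
```

View pics/w11.png

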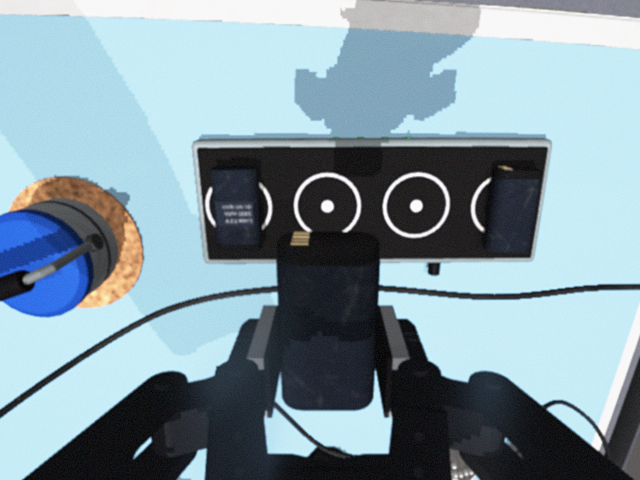

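A sits on coil_4 at about (237,207) and C on coil_1 at about (512,210). The held battery is lined up over coil_3's dot at (327,206). I'll lower it and let go.

step_arm(targets="-1 .001 0 -.07 0 0 0;-1 .001 0 -.14 0 0 0;-1 .001 0 -.21 0 0 0;-1 .001 0 -.27 0 0 0;-1 .001 0 -.31 0 0 0;-1 .001 0 -.34 0 0 0;-1 .001 0 -.36 0 0 0;-1 .001 0 -.372 0 0 0;-1 .001 0 -.372 0 0 0;-1 .001 0 -.372 0 0 0")

```text
clock: 39.05
eef_pos: [0.4097, 0.204, 0.0324]
tool_rot: [-0.024, 1.0, -0.0, 0.0]
ft_force: [-0.1, -0.2, -1.3]
grip_width: 0.0352
grasp_force: 60.5
```

step_arm(targets=".25 0 0 0 0 0 0;.25 0 0 0 0 0 0;.25 0 0 0 0 0 0;.25 0 0 0 0 0 0;.25 0 0 0 0 0 0;.25 0 0 0 0 0 0")

```text
clock: 39.55
eef_pos: [0.4092, 0.2054, 0.0322]
tool_rot: [-0.025, 1.0, 0.0, 0.0]
ft_force: [0.3, 0.3, 1.0]
grip_width: 0.0532
grasp_force: 0.0
```

step_arm(targets=".25 0 0 .05 0 0 0;.25 0 0 .12 0 0 0;.25 0 0 .2 0 0 0;.25 0 0 .28 0 0 0;.25 0 0 .36 0 0 0;.25 0 0 .4 0 0 0;.25 0 0 .4 0 0 0")

```text
clock: 40.13
eef_pos: [0.412, 0.2067, 0.2378]
tool_rot: [-0.025, 1.0, 0.002, 0.005]
ft_force: [0.8, 0.1, 0.2]
grip_width: 0.0533
grasp_force: 0.0
```

step_arm(targets=".25 .14 0 0 0 0 0;.25 .14 0 0 0 0 0;.25 .14 0 0 0 0 0;.25 .14 0 0 0 0 0;.25 .14 0 0 0 0 0")

```text
clock: 40.55
eef_pos: [0.4781, 0.2048, 0.2308]
tool_rot: [-0.025, 1.0, -0.0, -0.001]
ft_force: [-0.5, 0.2, -0.1]
grip_width: 0.0536
grasp_force: 0.0
```

```bash
python3 - <<'E'
from h import *
o=bot.get_obs(); print(o["eef_pos"],o["ft_force"])
im,k=snap("wrist","w12")
# dark blue tops vs black stand: blue excess
m=((im[:,:,2].astype(int)-im[:,:,0])>8)&(im.max(2)<90)
m=cv2.morphologyEx(m.astype(np.uint8),cv2.MORPH_OPEN,np.ones((5,5),np.uint8)); m=cv2.morphologyEx(m,cv2.MORPH_CLOSE,np.ones((7,7),np.uint8))
_,l,s,c=cv2.connectedComponentsWithStats(m)
for i in range(1,len(s)):
    if s[i,4]>800:
        ys,xs=np.where(l==i); p=ray("wrist",np.c_[xs,ys],.042,k)[:,:2]
        print(c[i].round(),s[i,4],[np.round(v,3) for v in cv2.minAreaRect((p*1000).astype(np.float32))])
g=(im.min(2)>150).astype(np.uint8); _,l,s,c=cv2.connectedComponentsWithStats(g)
u=proj("wrist",[(.4075,.2804,.02)],k)[0]; i=min(range(1,len(s)),key=lambda i:np.hypot(*(c[i]-u))); print("coil2",ray("wrist",[c[i]],.02,k))
E
```

```text
[0.47808328 0.20483968 0.23076977] [-0.4879551   0.17309723 -0.11751407]
[235. 116.] 2575 [array([411.699, 131.319]), array([60.795, 31.884]), np.float64(1.765)]
[523. 127.] 2894 [array([407.227, 355.   ]), array([60.736, 32.337]), np.float64(2.633)]
[334. 149.] 980 [array([429.575, 205.756]), array([25.563, 30.715]), np.float64(2.821)]
[234. 396.] 6049 [array([680.858, 125.92 ]), array([202.765,  69.25 ]), np.float64(7.221)]
coil2 [[0.40778466 0.28019813 0.02      ]]
```

```bash
python3 -c "
from workcell import bot
print(bot.job_done())"
```

```text
the job is handed in; nothing more can be done
None
```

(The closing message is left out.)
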